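# Put the sanding block away in the slide-cover box

## Task

Slide the box's cover fully open by its knob, so that it runs back under the plank. Lift the cork sanding block off the round inlaid panel and set it down flat, sole down, on the floor of the box's front compartment without dropping it, then draw the cover fully shut over it. Leave the jar, the bowl and the wood offcut where they stand.

Things in the scene. Friction and masses are not known exactly. Their poses are not given: they have to be found in the camera images.
- slide_box: Fixed pale wooden box, 250 (x) x 124 (y) x 57 mm high (top of side lips), front and rear compartment, one sliding cover. Origin: centre of the underside, on the bench; +x from the front compartment to the rear one, away from the robot; z up. Walls and floor 8 mm, divider at x = 0. Two posts, 50 (x) x 16 mm, at x = 64.5, y = +/-122 mm carry a plank over the rear half.
- compartment (a point): Centre of the floor of the front compartment (inside: 113 mm in x, 98 mm clear in y, 37 mm deep under the cover), 8 mm above the bench; axes as slide_box.
- plank_edge (a point): Middle of the lower front edge of the bridging plank, at box x = 27 mm, 226 mm above the bench; axes as slide_box. The plank runs 75 mm back from here, is 276 mm wide (y) and 16 mm thick; small turned ware on it up to 310 mm above the bench.
- cover (a joint): Travel of the dark wooden cover (116 x 106 x 6 mm, top at z = 51 mm) along the box's +x, in m: 0 = fully shut over the front compartment, 0.117 = fully open, over the rear compartment. It stays where it is left; friction about 1.5 N.
- knob (a point): Centre of the upright round pale wooden knob on the cover: 24 mm diameter, 32 mm high (z 51 to 83 mm), this point at z = 67 mm. At box x = -50 mm, y = 0 when shut and x = +67 mm when fully open, then 40 mm behind the plank's front edge, below it. Axes as slide_box.
- sanding_block: Loose cork block, 62 (x) x 34 (y) x 22 mm high, with a 4 mm dark sole underneath; about 70 g. It lies flat on the round panel. Origin: centre of the underside (sole), z up.
- panel: Fixed round dark wooden panel with pale inlay, 220 mm diameter, 18 mm thick, lying on the bench. Origin: centre of the underside.
- wax_jar: Bystander: amber glass jar with steel cap, 60 mm diameter, 65 mm high. Origin: centre of the underside.
- bowl: Bystander: turned dark wooden bowl, 100 mm rim diameter, 50 mm high. Origin: centre of the underside.
- offcut: Bystander: wood offcut, 110 x 45 x 30 mm, lying flat. Origin: centre of the underside.

How it is judged:
By the outcome, as a careful person would: the job done as asked, in the order asked, and still so for the second after the job is handed in, with the robot touching nothing.
It also fails if it takes over 72 s, if anything falls off the work surface, if the arm or the gripper's body presses on something with over 40 N, if the wrist force passes 120 N, or if a joint passes its speed limit or range.

## Robot

A 6-joint arm with a two-finger parallel gripper is mounted at the origin on the work surface. World frame = base frame: x ahead of the robot, y to its left, z up, the work surface at z = 0. Lengths are in m, angles in rad, forces in N, time in s.
With the tool pointing down it reaches from about 0.375 to 0.975 m from the base axis. Payload 3.8 kg.
Tool frame: the origin (TCP) lies at the very end of the fingers, on their centre line; the grasp point (between the pads) lies 19 mm behind it; z points along the fingers, y is the direction in which the jaws open and shut (so a half turn about z gives the same grasp; the last joint's range is limited). The gripper opens to 85 mm and grips with 20 to 120 N. Pads are 22 mm wide; open, the fingers measure 114 mm over their backs; the gripper's body (76 mm by 85 mm) begins 54 mm behind the grasp point. The pads swing forward as they close: fully open they stand 13 mm farther back than shut.
Start: joints at [1.117, 0.264, 1.604, -0, 1.274, -0.037], TCP at [0.273, 0.617, 0.198] pointing down, gripper open.
Joint ranges: [-2.63, 2.63], [-0.94, 2.18], [0.31, 2.57], [-1.31, 4.45], [0, 2.66], [-2.55, 2.55]. Speed limits (rad/s): [2.57, 2.57, 3.14, 3.14, 3.14, 3.14].

## Interface

Orientations are given as a rotation vector (axis times angle).
In Python, from workcell import read_state, read_camera, camera_info, finish_job gives the robot as it stands. The module is installed in compiled form; this text tells all that it offers.
- The arm moves only by the tool play_rows, never from a script. Its argument "motion" is a list of rows, each a list of 5 numbers: the shift along the tool's x, y, z in units of 1000 mm (1.0 is 1000 mm), then the turn about the tool's z in units of 2 pi rad (1.0 is 2 pi rad), then the finger opening in mm, from 0 to 85.4. A call has 1 to 5 rows; each row shifts and turns the commanded pose from where the row before left it, along the tool's axes as they then stand; what a row does not reach is not made up. A row lasts 1/8 s, in which the tool goes at most 62.5 mm and 10.7 degrees, less where a joint would pass 70% of its speed; a pose out of reach is approached as far as the arm can. A call with a number of a shift or a turn outside -1 to 1 is refused whole. A call with a gripper value outside its range is refused whole. The fingers move at their own pace and stop on an object; "squeeze" is the grip in N (left out, the last holds). Time passes only in rows, so rows that do not move let the fingers close. It gives the time, the measured TCP pose, the force and the opening at its end, in the units of the state.
- read_state(): the state, without advancing time (a new reading comes with each control period).
- read_camera(name): name is "scene" or "top"; returns the picture (400x640x3 uint8, red, green, blue); there is no depth.
- camera_info(name): a dict with "intrinsics" (3x3 intrinsics, pixels), "dist_coeffs" ([k1, k2, p1, p2, k3] as OpenCV has them; the pictures are not rectified), "pose" (4x4, takes a point from camera to world coordinates). Camera axes: x right, y down, z forward; pixel columns grow to the right and rows downward; lengths in m; the calibration is good to about 2 mm. A picture is of the moment at which its call begins. camera_info takes no time and is no camera call.
- finish_job(): hands the job in, once; it reports no verdict.
The state is a dict: "time": time; "q": joint angles; "joint_vel": joint speeds; "joint_torque": joint torques, N m; "tool_pos": TCP position; "tcp_rot": TCP orientation; "wrist_force": force on the tool from outside, world axes, zero at the start; "torque": the same for the moment, N m; "width": opening from 0.0 (shut) to 1.0 (fully open).
Only numpy, scipy, OpenCV 4.12 (cv2) and the standard library are available. Lean on these libraries where they do the work, as an engineer would, in place of code of your own. Each camera call takes 0.05 s, during which the arm holds its last target. There are 200 camera calls.

## Working session

There is one attempt and no reset: what is moved stays moved. The work goes in short steps, Python scripts to look and compute and a tool call to move; the robot and the scene stay as the last step left them, time stands still between calls to the robot, and variables do not carry over. Pictures are saved under pics/ and viewed, about 8 in all and at most 12, crops included, and the job is handed in when it is done.

Besides the shell and the picture viewer there is one more tool, called after ">>>" as name(argument=value, ...) on one line, values as JSON. play_rows: Moves the arm, as the interface text tells. Shifts and turns lie within -1 to 1; 1 stands for 1000 mm of shift or 2 pi rad of turn. Its arguments: {"type":"object","properties":{"motion":{"type":"array","items":{"type":"array","items":{"type":"number"}}},"squeeze":{"type":"number"}},"required":["motion"]}

```bash
mkdir -p pics; python3 - <<'E'
from workcell import *
import cv2
for n in("scene","top"):
    cv2.imwrite(f"pics/{n}0.png",read_camera(n)[:,:,::-1])
    i=camera_info(n);print(n,i["intrinsics"],i["dist_coeffs"],i["pose"])
s=read_state();print(s)
E
```

```text
scene [[403.18317862   0.         320.26105054]
 [  0.         403.18317862 198.40153438]
 [  0.           0.           1.        ]] [-0.0214042  0.         0.         0.         0.       ] [[-0.6147008   0.65235659 -0.44336646  0.99927205]
 [ 0.78862118  0.51886807 -0.32992813  0.36702413]
 [ 0.01481791 -0.55245526 -0.83341083  1.08939729]
 [ 0.          0.          0.          1.        ]]
top [[373.31812925   0.         324.16268207]
 [  0.         373.31812925 197.11517877]
 [  0.           0.           1.        ]] [0.02896019 0.         0.         0.         0.        ] [[-0.00477433 -0.97612431  0.21716016  0.30676458]
 [-0.99998423  0.00530272  0.00185052  0.0137706 ]
 [-0.00295788 -0.2171479  -0.97613423  1.06990325]
 [ 0.          0.          0.          1.        ]]
{'time': 0.1, 'q': array([ 1.11711871e+00,  2.64717779e-01,  1.60527764e+00,  9.15079993e-06,
        1.27369144e+00, -3.68693532e-02]), 'joint_vel': array([ 0.00025972, -0.00187159, -0.00400302,  0.00101853,  0.00042383,
        0.00143123]), 'joint_torque': array([-1.16785341e-04, -5.16706824e+01, -3.68589020e+01, -6.07757079e-05,
        6.25991132e-03, -4.72845613e-06]), 'tool_pos': array([0.27292163, 0.61654704, 0.19653795]), 'tcp_rot': array([-0.64988866, -3.07310768,  0.00318726]), 'wrist_force': array([-0.36586079, -0.71898872, -0.04888103]), 'torque': array([-0.00689951, -0.01844152, -0.03369037]), 'width': 0.9939993249902815}
```

View pics/scene0.png

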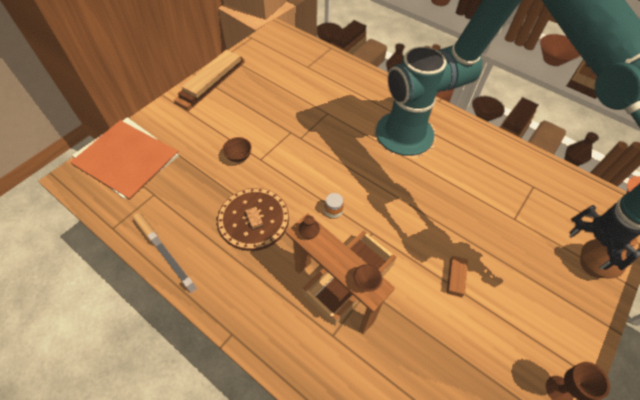

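View pics/top0.png

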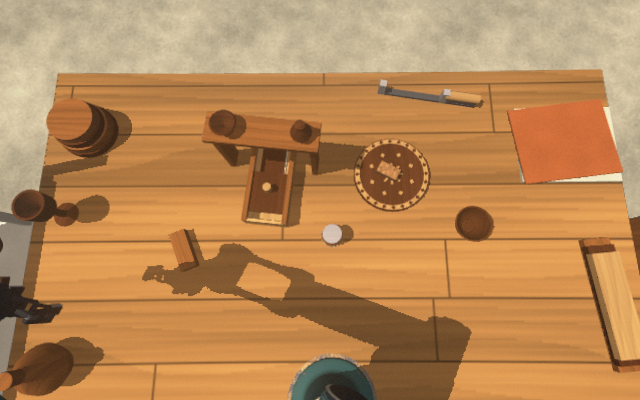

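The top view shows the box around (270,185) with its knob at (266,186), the plank at (262,132), the panel at (392,174) with the block at (390,171), the jar at (333,234), the bowl at (474,223) and the offcut at (184,249). I'll zoom in on this area.

```bash
python3 - <<'E'
import cv2
a=cv2.imread("pics/top0.png")
cv2.imwrite("pics/c1.png",cv2.resize(a[100:240,195:435],(0,0),fx=3.333,fy=3.333,interpolation=cv2.INTER_CUBIC))
b=cv2.imread("pics/scene0.png")
cv2.imwrite("pics/c2.png",cv2.resize(b[175:335,205:405],(0,0),fx=3.5,fy=3.5,interpolation=cv2.INTER_CUBIC))
E
```

```text
(no output)
```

View pics/c1.png

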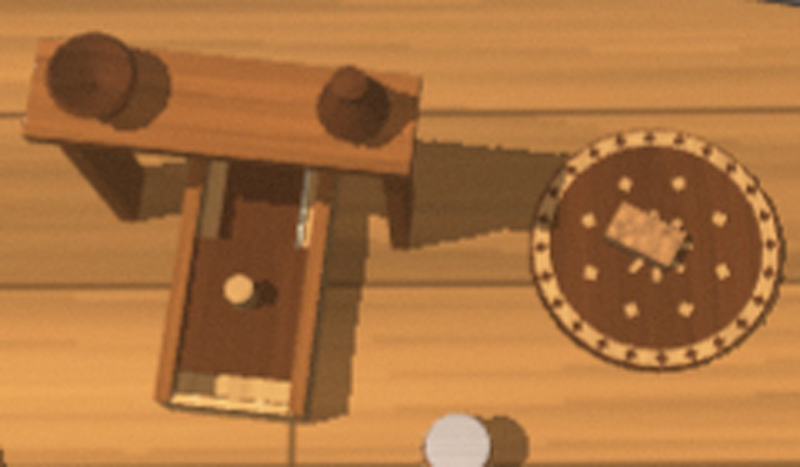

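View pics/c2.png

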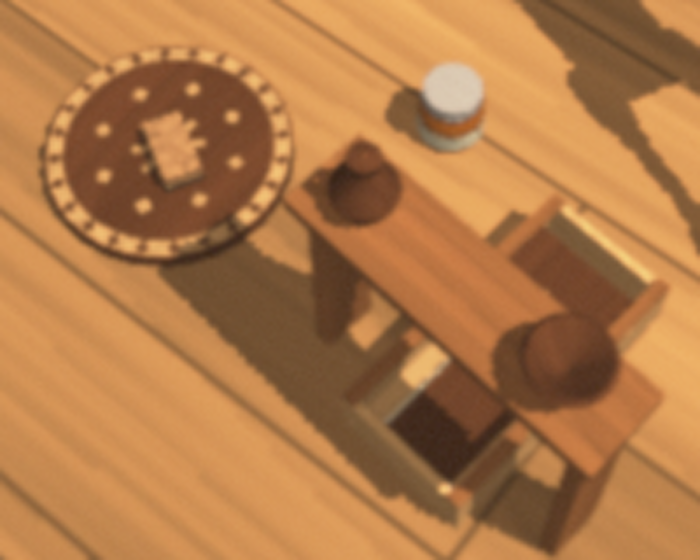

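The crops show the cover already part open. In c1 the knob top is at (240,289), the box's front corners at (157,403) and (303,417), and the block's top centre near (648,236). c2 gives a second view of the block (centre about (173,147)) and the plank. Next I'll fit the poses.

```bash
cat > h.py <<'E'
import numpy as np, cv2
from workcell import *
from scipy.optimize import least_squares
def proj(n,P):
    i=camera_info(n);T=np.linalg.inv(i["pose"])
    r,_=cv2.Rodrigues(T[:3,:3])
    return cv2.projectPoints(np.array(P,float).reshape(-1,3),r,T[:3,3],i["intrinsics"],np.array(i["dist_coeffs"]))[0].reshape(-1,2)
def back(n,uv,z):
    i=camera_info(n);p=cv2.undistortPoints(np.array(uv,float).reshape(-1,1,2),i["intrinsics"],np.array(i["dist_coeffs"])).reshape(-1,2)
    d=np.c_[p,np.ones(len(p))]@i["pose"][:3,:3].T;o=i["pose"][:3,3]
    return o+d*((z-o[2])/d[:,2])[:,None]
def c1(L): return np.array(L,float)/3.3333+[195,100]
def c2(L): return np.array(L,float)/3.5+[205,175]
def b2w(p,L):
    L=np.array(L,float);c,s=np.cos(p[2]),np.sin(p[2])
    return np.c_[p[0]+c*L[:,0]-s*L[:,1],p[1]+s*L[:,0]+c*L[:,1],L[:,2]]
E
python3 - <<'E'
from h import *
A=[(-.125,.062,.057),(-.125,-.062,.057),(.102,.138,.242),(.102,-.138,.242),(.027,.138,.226),(.027,-.138,.226)]
ua=c1([(157,401),(305,415),(38,38),(421,78),(25,137),(411,174)])
B=[(.102,-.138,.242),(.027,-.138,.242),(.027,.138,.242),(-.125,-.062,.057),(-.125,.062,.057)]
ub=c2([(285,197),(360,137),(662,397),(560,200),(665,285)])
def f(p): return np.r_[(proj("top",b2w(p,A))-ua).ravel(),(proj("scene",b2w(p,B))-ub).ravel()]
r=least_squares(f,[.55,.15,0],loss="soft_l1");print("box",r.x,np.degrees(r.x[2]));print(f(r.x).reshape(-1,2).round(1).tolist())
p=r.x
k=back("top",c1([(240,289)]),.083)[0];c,s=np.cos(p[2]),np.sin(p[2]);d=k[:2]-p[:2]
print("knob",k,"in box",c*d[0]+s*d[1],-s*d[0]+c*d[1])
t=c1([(621,200),(692,233),(668,265),(607,234)]);w=back("top",t,.040);print("blk top",w.round(4).tolist(),w.mean(0))
t=c2([(139,125),(182,112),(203,155),(165,180)]);w=back("scene",t,.040);print("blk sc",w.round(4).tolist(),w.mean(0))
w=back("top",c1([(530,245),(785,250),(660,130),(655,370)]),.018);print("panel",w.mean(0))
print("jar",back("top",c1([(458,444)]),.065),"off",back("top",[(184,249)],.03),"bowl",back("top",[(474,223)],.05))
print("jar sc",back("scene",c2([(453,90)]),.065))
E
```

```text
box [ 0.58893781  0.17055167 -0.11158511] -6.393355760325194
[[-1.9, -1.2], [-1.4, -0.7], [-0.4, -1.4], [-0.3, -1.9], [0.2, 0.8], [-0.7, 1.5], [-1.8, -0.4], [-0.9, -2.2], [0.5, -1.6], [-2.1, -2.9], [1.1, -0.0]]
knob [0.55623355 0.1712387  0.083     ] in box -0.03257736713931321 -0.0029589886245454584
blk top [[0.6447, -0.1497, 0.04], [0.6146, -0.2095, 0.04], [0.5862, -0.1876, 0.04], [0.6142, -0.1365, 0.04]] [ 0.61492666 -0.17085098  0.04      ]
blk sc [[0.6202, -0.2012, 0.04], [0.587, -0.1811, 0.04], [0.608, -0.1371, 0.04], [0.6463, -0.1457, 0.04]] [ 0.61538522 -0.16625921  0.04      ]
panel [ 0.60814563 -0.18335876  0.018     ]
jar [[ 0.43044094 -0.00608114  0.065     ]] off [[0.39357339 0.40312279 0.03      ]] bowl [[ 0.45877029 -0.39452173  0.05      ]]
jar sc [[4.34147508e-01 3.75358734e-04 6.50000000e-02]]
```

```bash
cat >> h.py <<'E'
from scipy.spatial.transform import Rotation as R
BOX=[.5889,.1706,-.1116]
def plan(tgt,yaw_y,n,s=None):
    """rows from current pose to tgt, with tool y at world yaw_y (deg, mod 180)"""
    s=s or read_state();M=R.from_rotvec(s["tcp_rot"]).as_matrix();p=s["tool_pos"]
    cur=np.degrees(np.arctan2(M[1,1],M[0,1]));d=(yaw_y-cur+90)%180-90
    t=-d/n
    for k in range(n):
        v=M.T@(np.array(tgt)-p)/n
        print([round(float(x),4) for x in v]+[round(t/360,4)])
        M=M@R.from_euler("z",t,degrees=True).as_matrix()
def st():
    s=read_state();M=R.from_rotvec(s["tcp_rot"]).as_matrix()
    d=s["tool_pos"][:2]-BOX[:2];c,sn=np.cos(BOX[2]),np.sin(BOX[2])
    print("t",round(s["time"],2),"pos",s["tool_pos"].round(4),"yawy",np.degrees(np.arctan2(M[1,1],M[0,1])).round(1),"zax",M[:,2].round(3),"box",(c*d[0]+sn*d[1]).round(4),(-sn*d[0]+c*d[1]).round(4),"F",s["wrist_force"].round(1),"w",round(s["width"],3),"q",s["q"].round(2))
E
python3 -c "
from h import *
st();plan([.465,.185,.2],-6.4,10)"
```

```text
t 0.1 pos [0.2729 0.6165 0.1965] yawy 66.1 zax [-0.001 -0.002 -1.   ] box -0.3637 0.408 F [-0.4 -0.7 -0. ] w 0.994 q [ 1.12  0.26  1.61  0.    1.27 -0.04]
[-0.035, -0.0317, -0.0003, np.float64(0.0201)]
[-0.0388, -0.027, -0.0003, np.float64(0.0201)]
[-0.0419, -0.0219, -0.0003, np.float64(0.0201)]
[-0.0443, -0.0164, -0.0003, np.float64(0.0201)]
[-0.046, -0.0107, -0.0003, np.float64(0.0201)]
[-0.047, -0.0048, -0.0003, np.float64(0.0201)]
[-0.0472, 0.0011, -0.0003, np.float64(0.0201)]
[-0.0467, 0.0071, -0.0003, np.float64(0.0201)]
[-0.0454, 0.0129, -0.0003, np.float64(0.0201)]
[-0.0434, 0.0186, -0.0003, np.float64(0.0201)]
```

>>> play_rows(motion=[[-0.035,-0.032,0,0.02,85],[-0.039,-0.027,0,0.02,85],[-0.042,-0.022,0,0.02,85],[-0.044,-0.016,0,0.02,85],[-0.046,-0.011,0,0.02,85]])

```text
time: 0.72
tool_pos: [0.3699, 0.3997, 0.1972]
tcp_rot: [-1.573, -2.719, 0.001]
wrist_force: [0.2, -0.5, 0.4]
width: 0.995
```

>>> play_rows(motion=[[-0.047,-0.005,0,0.02,85],[-0.047,0.001,0,0.02,85],[-0.047,0.007,0,0.02,85],[-0.045,0.013,0,0.02,85],[-0.043,0.019,0,0.02,85]])

```text
time: 1.35
tool_pos: [0.4672, 0.1853, 0.1974]
tcp_rot: [-2.337, -2.1, 0.001]
wrist_force: [0.7, 0.9, 0.9]
width: 0.995
```

```bash
python3 - <<'E'
from h import *
st()
b=read_camera("scene")[:,:,::-1];a=read_camera("top")[:,:,::-1];st()
cv2.imwrite("pics/s1.png",b);cv2.imwrite("pics/t1.png",a)
x=cv2.resize(b[100:340,230:550],(0,0),fx=2.4,fy=2.4,interpolation=cv2.INTER_CUBIC)
cv2.imwrite("pics/c3.png",x)
E
```

```text
t 1.35 pos [0.4672 0.1853 0.1974] yawy -6.1 zax [-0. -0. -1.] box -0.1225 0.0011 F [0.7 0.9 0.9] w 0.995 q [ 0.33 -0.06  1.96  0.    1.24  0.43]
t 1.45 pos [0.4683 0.1832 0.1974] yawy -6.2 zax [ 0.    -0.002 -1.   ] box -0.1213 -0.0009 F [-0.  -0.4 -1. ] w 0.992 q [ 0.32 -0.06  1.96 -0.    1.24  0.43]
```

View pics/c3.png

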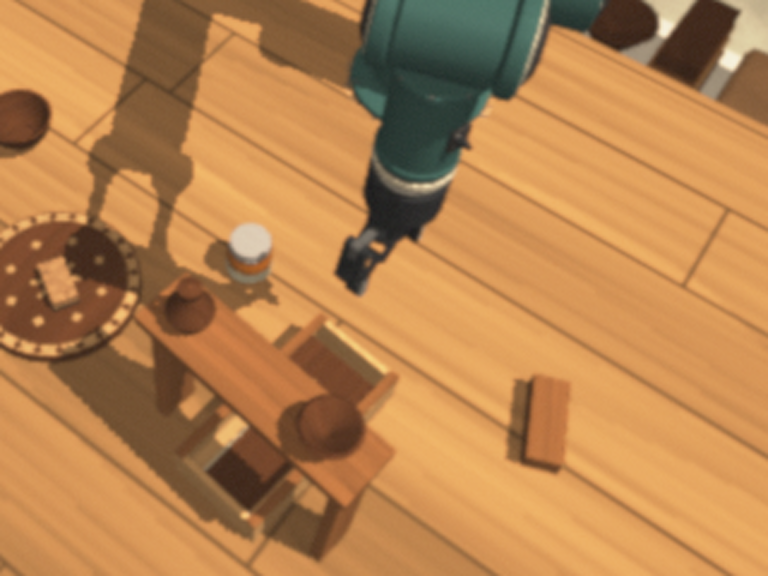

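The view shows the open gripper in front of the box, the white flange ring at crop (413,180), the slim wrist cylinder above it, and the larger joint starting near (440,75). The block and jar are undisturbed. I'll work out the heights and radii on the tool axis.

```bash
python3 - <<'E'
from h import *
s=read_state();p=s["tool_pos"]
for h in (0,.019,.073,.1,.13,.15,.16,.17,.18,.2,.22,.25,.28,.31,.35):
    c=proj("scene",[p+[0,0,h]])[0];T=np.linalg.inv(camera_info("scene")["pose"]);z=(T[:3,:3]@(p+[0,0,h])+T[:3,3])[2]
    print(h,((c-[230,100])*2.4).round(0),"r40mm px",round(.04*403/z*2.4,1))
E
```

```text
0 [373. 284.] r40mm px 37.2
0.019 [376. 274.] r40mm px 37.8
0.073 [384. 247.] r40mm px 39.5
0.1 [388. 232.] r40mm px 40.5
0.13 [393. 215.] r40mm px 41.5
0.15 [397. 202.] r40mm px 42.3
0.16 [399. 196.] r40mm px 42.7
0.17 [400. 190.] r40mm px 43.1
0.18 [402. 184.] r40mm px 43.5
0.2 [406. 170.] r40mm px 44.3
0.22 [410. 157.] r40mm px 45.2
0.25 [417. 135.] r40mm px 46.5
0.28 [423. 112.] r40mm px 48.0
0.31 [430.  87.] r40mm px 49.5
0.35 [441.  52.] r40mm px 51.7
```

>>> play_rows(motion=[[0,0,0.05,0,85],[0,0,0.05,0,85],[0,0,0.03,0,85],[0,0,0.009,0,85],[0,0,0,0,85]])

```text
time: 2.08
tool_pos: [0.4669, 0.1872, 0.0587]
tcp_rot: [-2.331, -2.105, 0.001]
wrist_force: [-0.2, 0.5, 0.4]
width: 0.994
```

>>> play_rows(motion=[[0,0.01,0,0,85],[0,0.01,0,0,85],[0,0.01,0,0,85],[0,0.01,0,0,85],[0,0,0,0,85]])

```text
time: 2.7
tool_pos: [0.508, 0.1826, 0.059]
tcp_rot: [2.333, 2.104, 0.001]
wrist_force: [0.3, -0.1, 0.4]
width: 0.994
```

```bash
python3 - <<'E'
from h import *
b=read_camera("scene")[:,:,::-1];a=read_camera("top")[:,:,::-1];st()
A=cv2.resize(a[100:240,195:345],(0,0),fx=3,fy=3,interpolation=cv2.INTER_CUBIC)
x=cv2.resize(b[175:315,255:372],(0,0),fx=3,fy=3,interpolation=cv2.INTER_CUBIC)
cv2.imwrite("pics/c4.png",np.hstack([A,x]));print(A.shape)
E
```

```text
t 2.8 pos [0.5068 0.1826 0.0586] yawy -5.9 zax [-0.001 -0.    -1.   ] box -0.0829 0.0028 F [-0.4 -0.3 -0.2] w 0.991 q [0.3  0.14 2.03 0.   0.98 0.4 ]
(420, 450, 3)
```

View pics/c4.png

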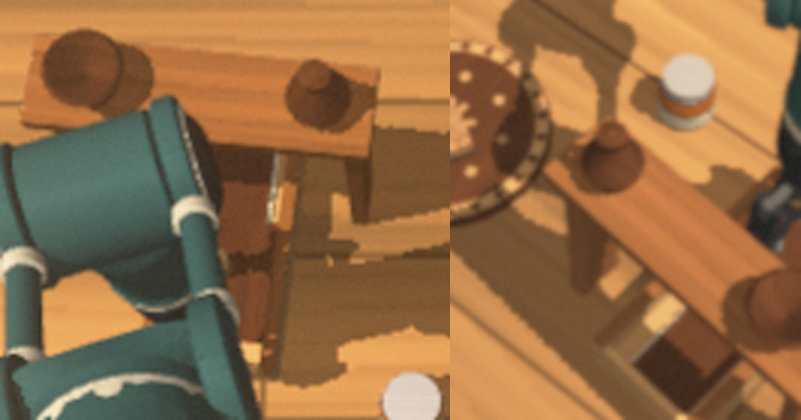

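The arm hides the knob in the top view. In the scene view the jar, panel and plank are undisturbed. I'll keep pushing, in modest steps.

>>> play_rows(motion=[[0,0.012,0,0,85],[0,0.012,0,0,85],[0,0.012,0,0,85],[0,0.012,0,0,85],[0,0.007,0,0,85]])

```text
time: 3.42
tool_pos: [0.5627, 0.177, 0.0588]
tcp_rot: [2.333, 2.104, 0.0]
wrist_force: [-0.1, -0.3, 0.2]
width: 0.994
```

>>> play_rows(motion=[[0,0.003,0,0,85],[0,0.003,0,0,85],[0,0.002,0,0,85],[0,0,0,0,85]])

```text
time: 3.92
tool_pos: [0.5696, 0.1763, 0.0588]
tcp_rot: [-2.332, -2.105, 0.0]
wrist_force: [-0.8, -0.1, -0.3]
width: 0.995
```

```bash
python3 - <<'E'
from h import *
b=read_camera("scene")[:,:,::-1];a=read_camera("top")[:,:,::-1];st();print(read_state()["joint_torque"].round(1))
A=cv2.resize(a[100:240,195:325],(0,0),fx=3,fy=3,interpolation=cv2.INTER_CUBIC)
x=cv2.resize(b[215:320,270:405],(0,0),fx=3,fy=4,interpolation=cv2.INTER_CUBIC)
cv2.imwrite("pics/c5.png",np.hstack([A,x]));print(A.shape)
E
```

```text
t 4.03 pos [0.5694 0.1763 0.0588] yawy -5.9 zax [-0. -0. -1.] box -0.02 0.0035 F [ 0.5  0.4 -0.2] w 0.995 q [ 0.26  0.24  1.91 -0.    1.    0.36]
[ -0.  -45.6 -32.3  -0.   -0.   -0. ]
(420, 390, 3)
```

View pics/c5.png

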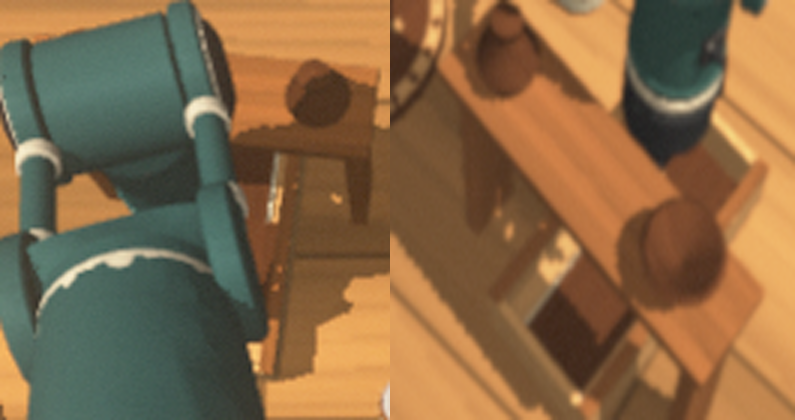

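The arm covers the front in both views, and there is no clear sign that the cover has moved. I'll compare colours along the cover's surface, before and now.

```bash
python3 - <<'E'
from h import *
a=cv2.imread("pics/scene0.png");b=read_camera("scene")[:,:,::-1]
ta=cv2.imread("pics/top0.png");tb=read_camera("top")[:,:,::-1]
for y in(-.04,0,.035):
  for x in np.arange(-.11,.121,.01):
    w=b2w(BOX,[(x,y,.051)]);u=proj("scene",w)[0].round().astype(int);v=proj("top",w)[0].round().astype(int)
    print(y,round(x,3),u,a[u[1],u[0]],b[u[1],u[0]],"top",v,ta[v[1],v[0]],tb[v[1],v[0]])
E
```

```text
-0.04 -0.11 [365 238] [ 58  91 122] [88 99 69] top [278 218] [105 181 235] [ 85 135 182]
-0.04 -0.1 [363 240] [ 58  89 121] [110 134 147] top [279 214] [ 72 127 181] [ 84 138 188]
-0.04 -0.09 [361 243] [ 47  75 124] [68 77 84] top [279 211] [ 41  71 119] [52 61 56]
-0.04 -0.08 [358 245] [ 47  76 123] [42 44 44] top [280 207] [ 38  72 119] [56 64 59]
-0.04 -0.07 [356 247] [ 46  74 123] [34 35 36] top [280 204] [ 38  70 119] [57 66 59]
-0.04 -0.06 [354 249] [ 44  73 122] [34 35 37] top [281 200] [ 37  70 119] [45 53 52]
-0.04 -0.05 [351 251] [ 62 109 177] [ 64 110 176] top [281 197] [ 35  67 116] [45 54 55]
-0.04 -0.04 [349 254] [ 66 117 189] [ 69 120 196] top [281 193] [ 38  70 118] [43 61 86]
-0.04 -0.03 [347 256] [ 65 117 188] [ 66 119 191] top [282 190] [ 42  71 117] [ 42  75 121]
-0.04 -0.02 [344 258] [ 70 122 198] [ 71 126 204] top [282 187] [ 36  70 117] [ 43  75 124]
-0.04 -0.01 [342 261] [ 68 118 187] [ 67 119 191] top [283 183] [ 32  64 111] [ 42  73 118]
-0.04 -0.0 [339 263] [ 66 115 187] [ 69 120 193] top [283 180] [ 37  67 115] [ 46  74 121]
-0.04 0.01 [337 265] [ 71 124 2
[... 4460 characters left out ...]
4] [ 57  96 135] [51 57 53]
0.035 0.05 [347 293] [36 58 96] [36 60 98] top [260 160] [ 57  97 133] [47 53 49]
0.035 0.06 [345 296] [32 49 79] [34 51 81] top [260 157] [ 60  99 135] [49 55 54]
0.035 0.07 [342 298] [39 59 96] [38 60 98] top [261 154] [ 59  96 135] [80 90 68]
0.035 0.08 [340 301] [33 45 73] [32 47 75] top [261 150] [ 55  96 133] [100 108  79]
0.035 0.09 [337 304] [29 42 65] [25 41 65] top [262 147] [35 58 88] [102 111  80]
0.035 0.1 [334 306] [29 41 64] [31 44 69] top [262 144] [ 55 106 175] [102 112  82]
0.035 0.11 [332 309] [30 42 65] [29 43 66] top [263 140] [ 53 103 173] [ 96 104  76]
0.035 0.12 [329 312] [ 70 111 151] [ 73 115 155] top [263 137] [ 55 109 183] [126 150 152]
```

The cover hasn't moved, so the open fingertips passed over the knob and must ride higher than I assumed. I'll go back in front of it and feel for the cover surface to get the real tip height.

>>> play_rows(motion=[[0,-0.03,0,0,85],[0,-0.035,0,0,85],[0,-0.035,0,0,85],[0.0,-0.004,0,0,85],[0.004,0,0,0,85]])

```text
time: 4.75
tool_pos: [0.4671, 0.1911, 0.0592]
tcp_rot: [2.332, 2.104, 0.002]
wrist_force: [0.3, 0.3, -0.1]
width: 0.998
```

>>> play_rows(motion=[[0,0,0.004,0,85],[0,0,0.004,0,85],[0,0,0.003,0,85],[0,0,0,0,85]])

```text
time: 5.25
tool_pos: [0.4663, 0.1907, 0.0471]
tcp_rot: [-2.332, -2.104, 0.002]
wrist_force: [-0.4, -0.1, 0.5]
width: 0.997
```

>>> play_rows(motion=[[0,0,0.003,0,85],[0,0,0.003,0,85],[0,0,0,0,85]])

```text
time: 5.62
tool_pos: [0.4663, 0.1908, 0.0414]
tcp_rot: [-2.332, -2.104, 0.001]
wrist_force: [0.3, 0.1, 0.7]
width: 0.998
```

>>> play_rows(motion=[[-0.007,0,0,0,85],[0,0,0.002,0,85],[0,0,0.002,0,85],[0,0,0,0,85]])

```text
time: 6.12
tool_pos: [0.4656, 0.1839, 0.0375]
tcp_rot: [-2.332, -2.104, 0.001]
wrist_force: [-0.1, -0.5, -0.4]
width: 0.994
```

>>> play_rows(motion=[[0,0,0.002,0,85],[0,0,0.002,0,85],[0,0,0,0,85]])

```text
time: 6.5
tool_pos: [0.4656, 0.1839, 0.0335]
tcp_rot: [-2.332, -2.105, 0.001]
wrist_force: [0.4, 0.3, -0.1]
width: 0.994
```

>>> play_rows(motion=[[0,0,0.002,0,85],[0,0,0.002,0,85],[0,0,0,0,85]])

```text
time: 6.88
tool_pos: [0.4656, 0.1839, 0.0295]
tcp_rot: [-2.332, -2.104, 0.001]
wrist_force: [0.5, 0.4, -0.1]
width: 0.996
```

```bash
python3 - <<'E'
from h import *
b=read_camera("scene")[:,:,::-1];st();s=read_state()
x=cv2.resize(b[150:310,300:480],(0,0),fx=4,fy=3.7,interpolation=cv2.INTER_CUBIC)
cv2.imwrite("pics/c6.png",x)
p=s["tool_pos"]
for n,P in dict(tcp=p,lead=b2w(BOX,[(-.067,0,.042)]),trail=b2w(BOX,[(-.181,0,.042)]),knobtop=b2w(BOX,[(-.033,0,.083)])).items(): print(n,(proj("scene",P)[0]-[300,150])*[4,3.7])
E
```

```text
t 6.92 pos [0.4657 0.1839 0.0296] yawy -5.9 zax [-0. -0. -1.] box -0.1239 -0.0005 F [-0.2  0.4 -0.4] w 0.991 q [0.33 0.11 2.13 0.   0.91 0.43]
tcp [310.28026903 358.96333334]
lead [261.83493154 399.36004233]
trail [362.45428002 306.7155768 ]
knobtop [235.77353408 405.4820201 ]
```

View pics/c6.png

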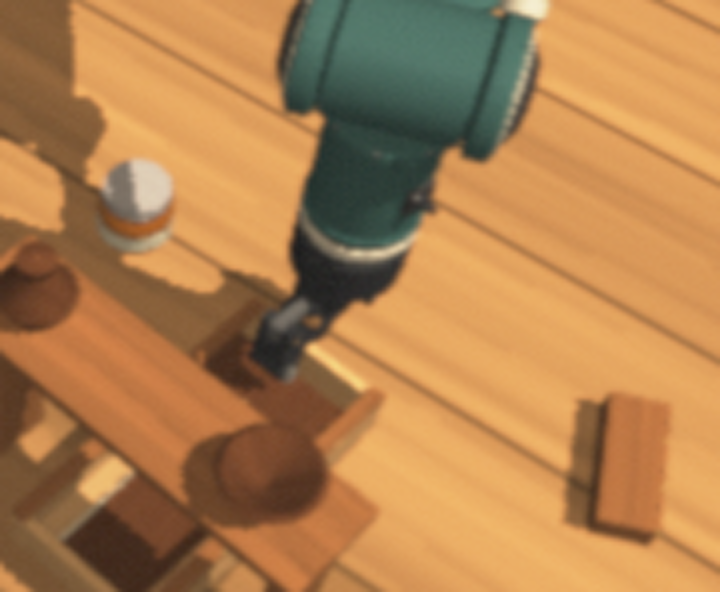

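The finger tip shows at (275,375), higher than predicted and still clear of the cover. I'll keep feeling downwards.

>>> play_rows(motion=[[0,0,0.002,0,85],[0,0,0.002,0,85],[0,0,0,0,85]])

```text
time: 7.3
tool_pos: [0.4656, 0.1839, 0.0255]
tcp_rot: [-2.332, -2.104, 0.001]
wrist_force: [-0.7, -0.3, 0.3]
width: 0.99
```

>>> play_rows(motion=[[0,0,0.002,0,85],[0,0,0.002,0,85],[0,0,0,0,85]])

```text
time: 7.68
tool_pos: [0.4656, 0.1839, 0.0215]
tcp_rot: [-2.332, -2.104, 0.001]
wrist_force: [0.1, -0.5, 1.1]
width: 0.995
```

>>> play_rows(motion=[[0,0,0.001,0,85],[0,0,0.001,0,85],[0,0,0,0,85]])

```text
time: 8.05
tool_pos: [0.4658, 0.1839, 0.0197]
tcp_rot: [-2.332, -2.104, 0.0]
wrist_force: [0.2, 0.5, 0.4]
width: 0.995
```

```bash
python3 - <<'E'
from h import *
b=read_camera("scene")[:,:,::-1].copy();s=read_state()
M=R.from_rotvec(s["tcp_rot"]).as_matrix();p=s["tool_pos"]
f=8;o=np.array([340,205]);x=cv2.resize(b[205:275,340:430],(0,0),fx=f,fy=f,interpolation=cv2.INTER_CUBIC)
def dot(P,c):
    u=(proj("scene",P)[0]-o)*f+f/2;cv2.circle(x,tuple(int(v) for v in u),3,c,-1)
for y in(-.057,-.0425,.0425,.057):
  for X in(-.011,.011):
    for h in(.013,.031): dot(p+M@[X,y,-h],(0,255,0) if h<.02 else (255,0,0))
dot(p,(0,0,255))
for a in[(-.125,.062,.057),(-.125,-.062,.057),(0,.062,.057),(0,-.062,.057)]: dot(b2w(BOX,[a]),(255,255,255))
dot(b2w(BOX,[(-.033,0,.083)]),(255,0,255));dot(b2w(BOX,[(-.033,0,.051)]),(255,0,255))
cv2.imwrite("pics/c7.png",x)
E
```

```text
(no output)
```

View pics/c7.png

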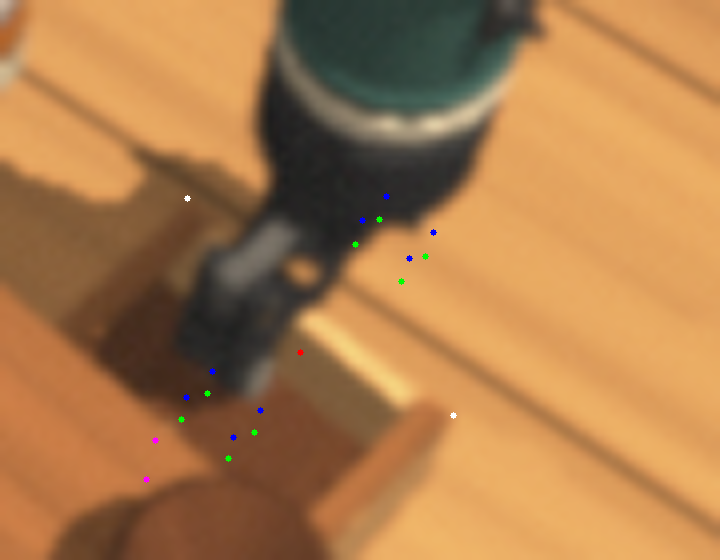

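The overlay shows the real fingertips (dark end at about (180–260, 345–400)) well above the nominal spots, so the open tips sit about 40 mm behind the reported TCP. The box corners project well. I'll keep feeling down.

>>> play_rows(motion=[[0,0,0.002,0,85],[0,0,0.002,0,85],[0,0,0,0,85]])

```text
time: 8.48
tool_pos: [0.4656, 0.1839, 0.0155]
tcp_rot: [-2.332, -2.104, 0.001]
wrist_force: [-0.2, 0.4, -0.3]
width: 0.993
```

>>> play_rows(motion=[[0,0,0.002,0,85],[0,0,0.002,0,85],[0,0,0,0,85]])

```text
time: 8.85
tool_pos: [0.4656, 0.1839, 0.0115]
tcp_rot: [-2.332, -2.104, 0.001]
wrist_force: [0.5, -0.6, -0.2]
width: 0.996
```

>>> play_rows(motion=[[0,0,0.001,0,85],[0,0,0.001,0,85],[0,0,0,0,85]])

```text
time: 9.22
tool_pos: [0.4658, 0.1839, 0.0097]
tcp_rot: [-2.332, -2.105, 0.0]
wrist_force: [0.6, 0.1, 0.1]
width: 0.996
```

```bash
python3 - <<'E'
from h import *
p=np.array([.2729,.6165,.1965]);a=np.radians(66.1);y=np.array([np.cos(a),np.sin(a),0]);xx=np.array([-np.sin(a),np.cos(a),0])
ims=[]
for n,o,w in(("top",(0,255),(90,80)),("scene",(555,180),(85,80))):
    im=cv2.imread(f"pics/{n}0.png")[o[1]:o[1]+w[1],o[0]:o[0]+w[0]]
    x=cv2.resize(im,(400,480),interpolation=cv2.INTER_CUBIC);fx,fy=400/im.shape[1],480/im.shape[0]
    for h,c in((.0,(0,0,255)),(.013,(0,255,0)),(.045,(255,0,0)),(.073,(255,255,0)),(.163,(255,0,255))):
        for s in(-.05,0,.05):
            u=(proj(n,p+s*y+[0,0,h])[0]-o+.5)*[fx,fy];cv2.circle(x,tuple(int(v) for v in u),3,c,-1)
    ims.append(x)
cv2.imwrite("pics/c8.png",np.hstack(ims))
E
```

```text
(no output)
```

View pics/c8.png

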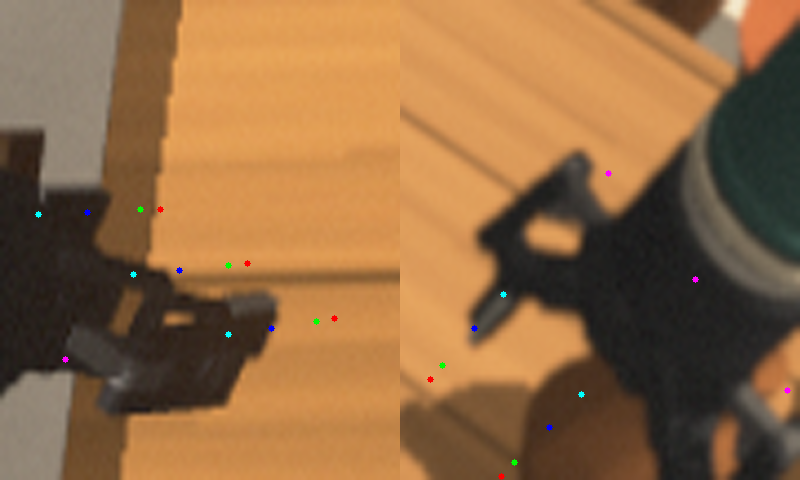

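Both cameras agree that the real open fingertips sit about 45 mm behind the reported TCP, so the shut tips are about 30 mm behind it. I'll use that offset from here on. Next I'll check where the ware on the plank stands relative to the wrist joint.

```bash
python3 - <<'E'
from h import *
def tobox(w):
    d=w[:,:2]-BOX[:2];c,s=np.cos(BOX[2]),np.sin(BOX[2]);return np.c_[c*d[:,0]+s*d[:,1],-s*d[:,0]+c*d[:,1]].round(3)
print("ware rims top z.30",tobox(back("top",c1([(90,75),(48,75),(134,75),(90,115),(350,85)]),.30)).tolist(),tobox(back("top",c1([(352,105),(320,105),(388,105),(352,142)]),.27)).tolist())
print("scene",tobox(back("scene",c2([(570,355),(525,355),(617,355),(362,155)]),.30)).tolist())
# wrist joint in c6: center and ends
i=camera_info("scene")
L=np.array([(410,50),(290,70),(530,90),(410,120)])/[4,3.7]+[300,150]
p=np.array([.4657,.1839,.0296])
for h in(.25,.28,.31,.34,.37): print(h,proj("scene",p+[0,0,h]),tobox(back("scene",L,p[2]+h)).tolist())
E
```

```text
ware rims top z.30 [[0.051, 0.075], [0.048, 0.103], [0.054, 0.046], [0.023, 0.071], [0.062, -0.097]] [[0.061, -0.096], [0.058, -0.074], [0.063, -0.121], [0.034, -0.099]]
scene [[0.073, 0.091], [0.092, 0.071], [0.053, 0.111], [0.063, -0.096]]
0.25 [[391.39003644 200.17601318]] [[-0.233, -0.051], [-0.164, -0.094], [-0.259, 0.024], [-0.185, -0.014]]
0.28 [[393.45424337 193.17068821]] [[-0.21, -0.04], [-0.144, -0.082], [-0.235, 0.032], [-0.164, -0.005]]
0.31 [[395.62907812 185.78621609]] [[-0.187, -0.029], [-0.124, -0.07], [-0.211, 0.04], [-0.143, 0.005]]
0.34 [[397.92356635 177.99133688]] [[-0.164, -0.019], [-0.103, -0.057], [-0.187, 0.048], [-0.121, 0.014]]
0.37 [[400.34772882 169.75130364]] [[-0.141, -0.008], [-0.083, -0.045], [-0.163, 0.056], [-0.1, 0.024]]
```

The wrist joint centre is about 0.39 m above the reported TCP, so it clears the ware. I'll raise slightly and push the knob.

>>> play_rows(motion=[[0,0,-0.008,0,85],[0,0.015,0,0,85],[0,0.015,0,0,85],[0,0.015,0,0,85],[0,0,0,0,85]])

```text
time: 9.85
tool_pos: [0.5125, 0.1792, 0.0178]
tcp_rot: [2.333, 2.103, 0.001]
wrist_force: [0.2, 0.7, 0.2]
width: 0.995
```

>>> play_rows(motion=[[0,0.015,0,0,85],[0,0.015,0,0,85],[0,0.015,0,0,85],[0,0.012,0,0,85],[0,0,0,0,85]])

```text
time: 10.48
tool_pos: [0.5694, 0.1736, 0.0182]
tcp_rot: [2.332, 2.103, 0.003]
wrist_force: [-0.1, -0.4, 0.0]
width: 0.996
```

```bash
python3 - <<'E'
from h import *
b=read_camera("scene")[:,:,::-1];st();a=cv2.imread("pics/scene0.png")
for y in(0,.035):
  for x in np.arange(-.10,.12,.01):
    w=b2w(BOX,[(x,y,.051)]);u=proj("scene",w)[0].round().astype(int)
    if x<-.04 or x>.04:print(y,round(x,3),a[u[1],u[0]],b[u[1],u[0]])
E
```

```text
t 10.53 pos [0.5688 0.1737 0.0182] yawy -5.9 zax [ 0.002  0.001 -1.   ] box -0.0204 0.0008 F [ 0.7  0.  -0.9] w 0.997 q [0.25 0.28 1.94 0.   0.92 0.36]
0 -0.1 [ 56  87 121] [53 57 61]
0 -0.09 [ 45  71 116] [49 50 51]
0 -0.08 [ 41  69 116] [47 48 51]
0 -0.07 [ 45  70 116] [45 45 47]
0 -0.06 [ 44  71 116] [47 55 65]
0 -0.05 [ 62 107 173] [ 67 113 178]
0 -0.04 [ 67 117 190] [ 69 120 194]
0 0.05 [ 46  70 116] [ 60  93 124]
0 0.06 [ 42  69 114] [48 71 99]
0 0.07 [ 42  68 113] [31 44 66]
0 0.08 [29 42 67] [27 42 65]
0 0.09 [28 44 67] [28 41 65]
0 0.1 [29 43 67] [29 41 63]
0 0.11 [25 41 64] [27 43 67]
0.035 -0.1 [ 58  89 122] [ 60  93 126]
0.035 -0.09 [ 43  72 117] [ 67 106 142]
0.035 -0.08 [ 44  71 116] [ 69 108 147]
0.035 -0.07 [ 45  72 117] [ 68 108 146]
0.035 -0.06 [ 42  67 109] [ 55  86 124]
0.035 -0.05 [ 45  71 118] [ 43  70 119]
0.035 -0.04 [ 47  74 121] [ 47  74 124]
0.035 0.05 [36 58 96] [ 47  73 120]
0.035 0.06 [32 49 79] [36 57 92]
0.035 0.07 [39 59 96] [32 45 69]
0.035 0.08 [33 45 73] [29 43 68]
0.035 0.09 [29 42 65] [31 44 69]
0.035 0.1 [29 41 64] [27 40 64]
0.035 0.11 [30 42 65] [31 43 67]
```

>>> play_rows(motion=[[0,-0.02,0,0,85],[0,0,0.006,0,85],[0,0,0.003,0,85],[0,0,0.002,0,85],[0,0,0,0,85]])

```text
time: 11.15
tool_pos: [0.5477, 0.1755, 0.0066]
tcp_rot: [2.333, 2.104, -0.0]
wrist_force: [1.0, 0.2, -0.6]
width: 0.994
```

>>> play_rows(motion=[[0,0,0.001,0,85],[0,0,0.001,0,85],[0,0,0,0,85]])

```text
time: 11.52
tool_pos: [0.5474, 0.1756, 0.0047]
tcp_rot: [-2.332, -2.105, 0.0]
wrist_force: [0.1, 0.5, -0.3]
width: 0.991
```

>>> play_rows(motion=[[0,0,0.001,0,85],[0,0,0.001,0,85],[0,0,0,0,85]])

```text
time: 11.9
tool_pos: [0.5489, 0.1755, 0.0043]
tcp_rot: [2.331, 2.103, 0.003]
wrist_force: [-2.0, -1.2, 6.9]
width: 0.997
```

Contact is at reported z of about 0.0045, so the open tips sit about 46.5 mm behind the reported TCP. I'll drag the cover backwards with this light press.

>>> play_rows(motion=[[0,0.005,0,0,85],[0,0.005,0,0,85],[0,0.005,0,0,85],[0,0.004,0,0,85],[0,0,0,0,85]])

```text
time: 12.52
tool_pos: [0.566, 0.1738, 0.0044]
tcp_rot: [-2.332, -2.104, 0.001]
wrist_force: [-6.8, -0.3, 11.1]
width: 0.998
```

```bash
python3 -c "
from h import *
st();print(read_state()['joint_torque'].round(1))"
```

```text
t 12.53 pos [0.566  0.1738 0.0044] yawy -5.9 zax [-0.001  0.    -1.   ] box -0.0231 0.0006 F [-6.8 -0.3 11.1] w 0.998 q [0.26 0.3  1.95 0.   0.9  0.36]
[ -0.9 -40.5 -29.2  -0.2  -1.8  -0.1]
```

The force points to slip against a stop, so the cover is probably fully open. I'll retreat and carry on towards the block, which also clears the view.

>>> play_rows(motion=[[0,0,-0.012,0,85],[0,-0.035,-0.003,0,85],[0,-0.035,0,0,85],[0,-0.035,-0.03,0,85],[0,0,-0.05,0,70]])

```text
time: 13.15
tool_pos: [0.4566, 0.1834, 0.0958]
tcp_rot: [-2.329, -2.104, 0.011]
wrist_force: [1.6, 0.4, 0.7]
width: 0.829
```

>>> play_rows(motion=[[0,0,-0.04,0,65],[-0.06,0,0,0,65],[-0.06,0,0,0,65],[-0.06,0,0,0,65],[0,0,0,0,65]])

```text
time: 13.78
tool_pos: [0.4432, 0.0018, 0.1383]
tcp_rot: [2.338, 2.096, 0.0]
wrist_force: [0.3, 0.1, 0.2]
width: 0.76
```

```bash
python3 - <<'E'
from h import *
st();plan([.615,-.168,.12],-26.5,5)
E
```

```text
t 13.78 pos [0.4432 0.0018 0.1383] yawy -6.2 zax [ 0.001 -0.001 -1.   ] box -0.126 -0.184 F [0.3 0.1 0.2] w 0.76 q [-0.05 -0.14  2.14 -0.    1.14  0.06]
[-0.03, 0.0378, 0.0037, np.float64(0.0113)]
[-0.0273, 0.0399, 0.0037, np.float64(0.0113)]
[-0.0244, 0.0417, 0.0037, np.float64(0.0113)]
[-0.0214, 0.0433, 0.0037, np.float64(0.0113)]
[-0.0183, 0.0447, 0.0037, np.float64(0.0113)]
```

>>> play_rows(motion=[[-0.03,0.038,0.004,0.0113,65],[-0.027,0.04,0.004,0.0113,65],[-0.024,0.042,0.004,0.0113,65],[-0.021,0.043,0.004,0.0113,65],[-0.018,0.045,0.004,0.0113,65]])

```text
time: 14.4
tool_pos: [0.6189, -0.162, 0.1177]
tcp_rot: [-2.668, -1.658, -0.001]
wrist_force: [0.6, 0.6, 0.8]
width: 0.761
```

```bash
python3 - <<'E'
from h import *
a=read_camera("top")[:,:,::-1];b=read_camera("scene")[:,:,::-1];st()
cv2.imwrite("pics/t9.png",a);cv2.imwrite("pics/s9.png",b)
A=cv2.resize(a[110:240,225:355],(0,0),fx=3.2,fy=3.2,interpolation=cv2.INTER_CUBIC)
x=cv2.resize(b[165:295,215:335],(0,0),fx=3.2,fy=3.2,interpolation=cv2.INTER_CUBIC)
cv2.imwrite("pics/c9.png",np.hstack([A,x]));print(A.shape)
E
```

```text
t 14.5 pos [ 0.6206 -0.1643  0.1171] yawy -26.3 zax [ 0.002 -0.001 -1.   ] box 0.0688 -0.3292 F [-0.5  1.1  0.2] w 0.761 q [-0.3   0.26  1.76 -0.    1.12  0.16]
(416, 416, 3)
```

View pics/c9.png

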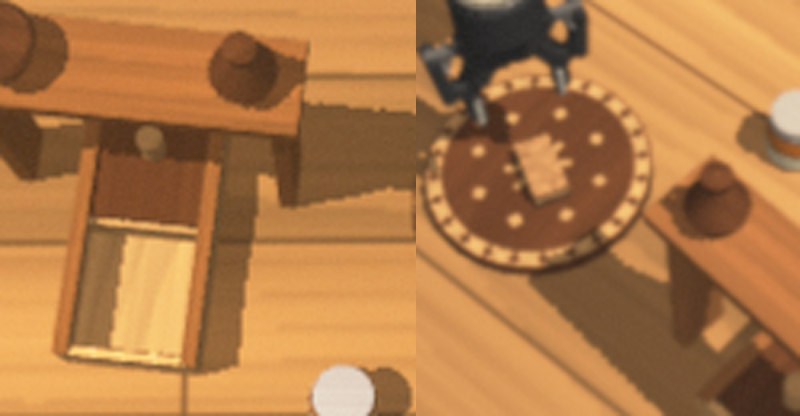

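The cover is open. The knob top shows at (150,142), just under the plank edge, and the divider is exposed at (145,228). The fingers hang above the panel with tips at (478,115) and (560,85), and the block is at (540,165). I'll measure these.

```bash
python3 - <<'E'
from h import *
def tobox(w):
    d=w[:,:2]-BOX[:2];c,s=np.cos(BOX[2]),np.sin(BOX[2]);return np.c_[c*d[:,0]+s*d[:,1],-s*d[:,0]+c*d[:,1]].round(4)
T=lambda L:np.array(L,float)/3.2+[225,110]
S=lambda L:np.array(L,float)/3.2+[215-130,165]
print("knob",tobox(back("top",T([(150,140)]),.083)),"cover front/divider",tobox(back("top",T([(145,223)]),.051)))
s=read_state();p=s["tool_pos"];M=R.from_rotvec(s["tcp_rot"]).as_matrix()
for h in(.036,.042,.046): print(h,[((proj("scene",p+M@[0,y,-h])[0]-[85,165])*3.2).round(0) for y in(-.036,0,.036)])
# block now
w=back("scene",S([(513,152),(556,135),(573,180),(540,203)]),.040);print(w.round(4).tolist(),w.mean(0))
E
```

```text
knob [[ 0.0624 -0.0033]] cover front/divider [[-0.0038 -0.0035]]
0.036 [array([562.,  86.]), array([523., 101.]), array([484., 115.])]
0.042 [array([561.,  82.]), array([522.,  97.]), array([483., 111.])]
0.046 [array([561.,  80.]), array([522.,  94.]), array([482., 109.])]
[[0.6237, -0.1954, 0.04], [0.5842, -0.1764, 0.04], [0.6111, -0.1299, 0.04], [0.6484, -0.1372, 0.04]] [ 0.61683208 -0.15973515  0.04      ]
```

>>> play_rows(motion=[[-0.004,-0.004,0.04,0,65],[0,0,0.04,0,65],[0,0,0.03,0,65],[0,0,0.012,0,65],[0,0,0.004,0,65]])

```text
time: 15.12
tool_pos: [0.6117, -0.1631, -0.0084]
tcp_rot: [-2.666, -1.661, 0.0]
wrist_force: [-0.3, 0.0, 0.9]
width: 0.761
```

>>> play_rows(motion=[[0,0,0.003,0,65],[0,0,0,0,65]])

```text
time: 15.38
tool_pos: [0.6127, -0.1643, -0.01]
tcp_rot: [2.666, 1.659, 0.002]
wrist_force: [-0.9, -0.8, 0.8]
width: 0.762
```

>>> play_rows(motion=[[0,0,0,0,45],[0,0,0,0,38],[0,0,0,0,25],[0,0,0,0,25],[0,0,0,0,25]], squeeze=30)

```text
time: 16.0
tool_pos: [0.6125, -0.1645, -0.0104]
tcp_rot: [2.666, 1.659, 0.001]
wrist_force: [-1.2, -0.4, 6.7]
width: 0.391
```

>>> play_rows(motion=[[0,0,0,0,20],[0,0,0,0,20],[0,0,0,0,20]])

```text
time: 16.38
tool_pos: [0.6125, -0.1645, -0.0104]
tcp_rot: [2.666, 1.659, 0.001]
wrist_force: [-0.3, -0.8, 6.1]
width: 0.39
```

The block is gripped (33 mm opening) with the tips lightly touching the panel. I'll lift it.

>>> play_rows(motion=[[0,0,-0.005,0,20],[0,0,-0.03,0,20],[0,0,-0.05,0,20],[0,0,-0.05,0,20],[0,0,0,0,20]])

```text
time: 17.0
tool_pos: [0.6153, -0.1652, 0.1294]
tcp_rot: [2.661, 1.656, 0.01]
wrist_force: [0.3, -0.2, -0.4]
width: 0.39
```

```bash
sed -i 's/^BOX=.*/BOX=[.5865,.169,-.1116]/' h.py; python3 - <<'E'
from h import *
st();t=b2w(BOX,[(-.064,0,.12)])[0];print(t)
w=[.44,-.02,.125];plan(w,-26.3,4)
s=dict(read_state());s["tool_pos"]=np.array(w)
print("2nd");plan(t,83.6,11,s)
E
```

```text
t 17.0 pos [ 0.6153 -0.1652  0.1294] yawy -26.2 zax [ 0.009 -0.003 -1.   ] box 0.0658 -0.3289 F [ 0.3 -0.2 -0.4] w 0.39 q [-0.3   0.24  1.77  0.    1.13  0.16]
[0.52289813 0.17612758 0.12      ]
[0.0132, -0.0554, 0.0006, np.float64(0.0001)]
[0.0132, -0.0554, 0.0006, np.float64(0.0001)]
[0.0132, -0.0554, 0.0006, np.float64(0.0001)]
[0.0131, -0.0554, 0.0006, np.float64(0.0001)]
2nd
[0.0193, -0.0011, 0.0005, np.float64(0.0177)]
[0.0191, -0.0033, 0.0005, np.float64(0.0177)]
[0.0186, -0.0054, 0.0005, np.float64(0.0177)]
[0.0179, -0.0074, 0.0005, np.float64(0.0177)]
[0.017, -0.0093, 0.0005, np.float64(0.0177)]
[0.0158, -0.0112, 0.0005, np.float64(0.0177)]
[0.0145, -0.0129, 0.0005, np.float64(0.0177)]
[0.013, -0.0144, 0.0005, np.float64(0.0177)]
[0.0113, -0.0157, 0.0005, np.float64(0.0177)]
[0.0095, -0.0169, 0.0005, np.float64(0.0177)]
[0.0075, -0.0178, 0.0005, np.float64(0.0177)]
```

```bash
python3 - <<'E'
from h import *
t=b2w(BOX,[(-.0605,0,.12)])[0];w=[.44,-.02,.125]
s=dict(read_state());s["tool_pos"]=np.array(w);plan(t,-6.4,5,s)
E
```

```text
[0.0428, -0.0018, 0.001, np.float64(-0.011)]
[0.0428, 0.0012, 0.001, np.float64(-0.011)]
[0.0426, 0.0041, 0.001, np.float64(-0.011)]
[0.0422, 0.007, 0.001, np.float64(-0.011)]
[0.0416, 0.0099, 0.001, np.float64(-0.011)]
```

>>> play_rows(motion=[[0.013,-0.055,0,0,20],[0.013,-0.055,0,0,20],[0.013,-0.055,0,0,20],[0.013,-0.055,0,0,20],[0,0,0,0,20]])

```text
time: 17.62
tool_pos: [0.432, -0.0182, 0.121]
tcp_rot: [-2.662, -1.661, 0.007]
wrist_force: [1.0, 0.5, -1.5]
width: 0.387
```

>>> play_rows(motion=[[0.043,0,0,-0.011,20],[0.043,0.002,0,-0.011,20],[0.043,0.004,0,-0.011,20],[0.042,0.008,0,-0.011,20],[0.042,0.01,0,-0.011,20]])

```text
time: 18.25
tool_pos: [0.5279, 0.1759, 0.1224]
tcp_rot: [-2.34, -2.096, 0.003]
wrist_force: [0.5, -0.2, 0.1]
width: 0.39
```

>>> play_rows(motion=[[0,0,0,0,20]])

```text
time: 18.38
tool_pos: [0.5284, 0.1771, 0.1226]
tcp_rot: [-2.339, -2.096, 0.001]
wrist_force: [-1.1, -0.4, -1.0]
width: 0.392
```

```bash
python3 - <<'E'
from h import *
st();t=b2w(BOX,[(-.0605,0,.12)])[0];plan(t,-6.4,1)
E
```

```text
t 18.38 pos [0.5284 0.1771 0.1226] yawy -6.3 zax [-0.001  0.    -1.   ] box -0.0586 0.0016 F [-1.1 -0.4 -1. ] w 0.392 q [0.28 0.1  1.94 0.   1.1  0.39]
[-0.0016, -0.0019, 0.0026, np.float64(0.0004)]
```

>>> play_rows(motion=[[-0.002,-0.002,0.045,0,20],[0,0,0.045,0,20],[0,0,0.03,0,20],[0,0,0.014,0,20],[0,0,0,0,20]])

```text
time: 19.0
tool_pos: [0.5241, 0.1724, -0.0114]
tcp_rot: [-2.342, -2.092, 0.004]
wrist_force: [0.6, -0.3, 0.4]
width: 0.392
```

>>> play_rows(motion=[[0,0,0.002,0,20],[0,0,0.001,0,20],[0,0,0,0,20]])

```text
time: 19.38
tool_pos: [0.5259, 0.1736, -0.0123]
tcp_rot: [2.342, 2.093, 0.002]
wrist_force: [-0.4, -0.3, 0.1]
width: 0.389
```

>>> play_rows(motion=[[0,0,0.001,0,20],[0,0,0.001,0,20],[0,0,0,0,20]])

```text
time: 19.75
tool_pos: [0.5249, 0.1733, -0.0154]
tcp_rot: [-2.342, -2.094, 0.001]
wrist_force: [-0.1, -0.5, -1.4]
width: 0.389
```

>>> play_rows(motion=[[0,0,0.001,0,20],[0,0,0.001,0,20],[0,0,0.001,0,20],[0,0,0,0,20]])

```text
time: 20.25
tool_pos: [0.525, 0.1733, -0.0184]
tcp_rot: [-2.342, -2.094, 0.0]
wrist_force: [0.3, -0.6, 0.0]
width: 0.386
```

>>> play_rows(motion=[[0,0,0.001,0,20],[0,0,0.001,0,20],[0,0,0,0,20]])

```text
time: 20.62
tool_pos: [0.5251, 0.1733, -0.0203]
tcp_rot: [-2.342, -2.093, 0.0]
wrist_force: [-0.1, -0.8, -0.4]
width: 0.389
```

>>> play_rows(motion=[[0,0,0.001,0,20],[0,0,0,0,20],[0,0,0,0,20]])

```text
time: 21.0
tool_pos: [0.5252, 0.1734, -0.0204]
tcp_rot: [-2.342, -2.094, 0.0]
wrist_force: [-1.7, -1.4, 6.2]
width: 0.388
```

>>> play_rows(motion=[[0,0,0.001,0,20],[0,0,0,0,20],[0,0,0,0,20]])

```text
time: 21.38
tool_pos: [0.5252, 0.1734, -0.0204]
tcp_rot: [-2.342, -2.094, 0.001]
wrist_force: [-6.2, -1.0, 13.0]
width: 0.389
```

Floor contact. I'll ease off 1 mm, release and rise.

>>> play_rows(motion=[[0,0,-0.0015,0,20],[0,0,0,0,36],[0,0,0,0,42],[0,0,0,0,52],[0,0,0,0,52]])

```text
time: 22.0
tool_pos: [0.525, 0.1733, -0.0209]
tcp_rot: [-2.342, -2.093, 0.0]
wrist_force: [0.4, 0.5, 0.2]
width: 0.603
```

>>> play_rows(motion=[[0,0,-0.01,0,52],[0,0,-0.04,0,52],[0,0,-0.05,0,85],[0,0,-0.02,0,85],[0,0,0,0,85]])

```text
time: 22.62
tool_pos: [0.5273, 0.174, 0.1024]
tcp_rot: [2.34, 2.092, 0.008]
wrist_force: [-0.2, -0.4, -0.2]
width: 0.996
```

```bash
python3 - <<'E'
from h import *
st()
b=read_camera("scene")[:,:,::-1];cv2.imwrite("pics/s10.png",b)
# block presence on the panel: mean cork colour near old spot, vs. before
o=cv2.imread("pics/scene0.png");u=proj("scene",[(.6155,-.166,.03)])[0].astype(int);print(u,o[u[1]-6:u[1]+6,u[0]-6:u[0]+6].mean((0,1)),b[u[1]-6:u[1]+6,u[0]-6:u[0]+6].mean((0,1)))
E
```

```text
t 22.62 pos [0.5273 0.174  0.1024] yawy -6.4 zax [ 0.006  0.002 -1.   ] box -0.0593 -0.0016 F [-0.2 -0.4 -0.2] w 0.996 q [ 0.27  0.11  1.96 -0.    1.06  0.39]
[254 217] [ 90.13194444 144.70138889 207.43055556] [ 75.84027778 122.85416667 175.63194444]
```

Now to close it. The leading tip goes under the plank edge, presses on the cover and draws it forward.

>>> play_rows(motion=[[0,0,0.045,0,85],[0,0,0.035,0,85],[0,0.015,0,0,85],[0,0.013,0,0,85],[0,0.006,0,0,85]])

```text
time: 23.3
tool_pos: [0.5622, 0.1698, 0.0212]
tcp_rot: [2.342, 2.092, 0.006]
wrist_force: [-0.4, -0.8, 0.7]
width: 0.995
```

>>> play_rows(motion=[[0,0,0.008,0,85],[0,0,0.004,0,85],[0,0,0.002,0,85],[0,0,0,0,85]])

```text
time: 23.8
tool_pos: [0.5584, 0.1695, 0.005]
tcp_rot: [-2.342, -2.093, 0.001]
wrist_force: [-0.0, -0.4, 0.6]
width: 0.995
```

```bash
python3 -c "
from h import *
st()"
```

```text
t 23.8 pos [0.5584 0.1695 0.005 ] yawy -6.4 zax [-0.001 -0.    -1.   ] box -0.028 -0.0026 F [-0.  -0.4  0.6] w 0.995 q [ 0.25  0.28  1.97 -0.    0.89  0.36]
```

>>> play_rows(motion=[[0,0,0.001,0,85],[0,0,0.001,0,85],[0,0,0,0,85]])

```text
time: 24.18
tool_pos: [0.559, 0.1697, 0.0044]
tcp_rot: [2.342, 2.094, 0.0]
wrist_force: [-4.0, -0.0, 6.6]
width: 0.994
```

>>> play_rows(motion=[[0,-0.004,0,0,85],[0,-0.006,0,0,85],[0,-0.006,0,0,85],[0,0,0,0,85]])

```text
time: 24.68
tool_pos: [0.5432, 0.1717, 0.0043]
tcp_rot: [2.342, 2.093, 0.002]
wrist_force: [0.8, -0.5, 7.9]
width: 0.996
```

The cover follows: the drag is about 1 N with no slip. I'll finish this stroke, then re-press with the fingers nearly shut to get clear of the front wall.

>>> play_rows(motion=[[0,-0.006,0,0,85],[0,-0.004,0,0,85],[0,0,0,0,85]])

```text
time: 25.05
tool_pos: [0.5334, 0.1729, 0.0043]
tcp_rot: [2.342, 2.093, 0.003]
wrist_force: [-0.1, -0.3, 7.5]
width: 0.996
```

>>> play_rows(motion=[[0,0,-0.03,0,30],[0,0,-0.01,0,20],[0,0,0,0,20],[0,0,0,0,20],[0,0.03,0,0,20]])

```text
time: 25.68
tool_pos: [0.5598, 0.1688, 0.0412]
tcp_rot: [-2.339, -2.093, 0.007]
wrist_force: [-0.4, -0.2, 0.1]
width: 0.233
```

>>> play_rows(motion=[[0,0,0.012,0,20],[0,0,0.004,0,20],[0,0,0,0,20]])

```text
time: 26.05
tool_pos: [0.5607, 0.1688, 0.0256]
tcp_rot: [-2.341, -2.092, 0.005]
wrist_force: [0.2, -0.3, -0.5]
width: 0.232
```

```bash
python3 -c "
from h import *
st()"
```

```text
t 26.05 pos [0.5607 0.1688 0.0256] yawy -6.4 zax [-0.004 -0.001 -1.   ] box -0.0256 -0.0031 F [ 0.2 -0.3 -0.5] w 0.232 q [0.25 0.26 1.95 0.   0.93 0.36]
```

>>> play_rows(motion=[[0,0,0.002,0,20],[0,0,0.001,0,20],[0,0,0,0,20]])

```text
time: 26.42
tool_pos: [0.5629, 0.1692, 0.0245]
tcp_rot: [2.342, 2.094, 0.0]
wrist_force: [0.4, 0.7, 0.6]
width: 0.235
```

>>> play_rows(motion=[[0,0,0.001,0,20],[0,0,0.001,0,20],[0,0,0,0,20]])

```text
time: 26.8
tool_pos: [0.5628, 0.1691, 0.0222]
tcp_rot: [-2.342, -2.094, 0.0]
wrist_force: [-0.3, 0.6, -0.6]
width: 0.236
```

>>> play_rows(motion=[[0,0,0.001,0,20],[0,0,0,0,20]])

```text
time: 27.05
tool_pos: [0.5628, 0.1691, 0.0212]
tcp_rot: [-2.342, -2.093, 0.0]
wrist_force: [0.1, -0.2, 0.4]
width: 0.232
```

>>> play_rows(motion=[[0,0,0.001,0,20],[0,0,0,0,20]])

```text
time: 27.3
tool_pos: [0.5628, 0.1691, 0.0202]
tcp_rot: [-2.342, -2.093, 0.0]
wrist_force: [-0.4, -0.4, 1.3]
width: 0.231
```

>>> play_rows(motion=[[0,0,0.001,0,20],[0,0,0,0,20]])

```text
time: 27.55
tool_pos: [0.5628, 0.1691, 0.0191]
tcp_rot: [-2.342, -2.093, 0.0]
wrist_force: [-0.6, -0.1, -0.4]
width: 0.235
```

>>> play_rows(motion=[[0,0,0.001,0,20],[0,0,0,0,20]])

```text
time: 27.8
tool_pos: [0.5628, 0.1691, 0.0182]
tcp_rot: [-2.342, -2.094, 0.0]
wrist_force: [1.0, -0.2, -0.3]
width: 0.234
```

>>> play_rows(motion=[[0,0,0.001,0,20],[0,0,0,0,20]])

```text
time: 28.05
tool_pos: [0.5631, 0.1691, 0.0176]
tcp_rot: [2.342, 2.093, 0.0]
wrist_force: [-1.3, -0.5, 2.6]
width: 0.231
```

>>> play_rows(motion=[[0,0,0.001,0,20],[0,0,0,0,20]])

```text
time: 28.3
tool_pos: [0.5639, 0.1691, 0.0176]
tcp_rot: [2.341, 2.093, 0.002]
wrist_force: [-2.1, -1.0, 6.5]
width: 0.232
```

>>> play_rows(motion=[[0,-0.005,0.0003,0,20],[0,-0.008,0,0,20],[0,-0.008,0,0,20],[0,-0.008,0,0,20],[0,-0.008,0,0,20]])

```text
time: 28.92
tool_pos: [0.5282, 0.1732, 0.0176]
tcp_rot: [2.34, 2.092, 0.005]
wrist_force: [1.8, -2.5, 6.1]
width: 0.236
```

>>> play_rows(motion=[[0,-0.008,0,0,20],[0,-0.008,0,0,20],[0,-0.006,0,0,20],[0,-0.004,0,0,20],[0,0,0,0,20]])

```text
time: 29.55
tool_pos: [0.5017, 0.1761, 0.0175]
tcp_rot: [2.341, 2.093, 0.004]
wrist_force: [-1.2, -1.9, 8.1]
width: 0.234
```

>>> play_rows(motion=[[0,0,-0.02,0,20],[0,0,-0.05,0,20],[0,-0.03,-0.05,0,85],[0,-0.05,-0.03,0,85],[0,0,0,0,85]])

```text
time: 30.18
tool_pos: [0.4202, 0.186, 0.1687]
tcp_rot: [2.34, 2.094, 0.008]
wrist_force: [-0.1, -0.4, -0.9]
width: 0.86
```

```bash
python3 - <<'E'
from h import *
st()
b=read_camera("scene")[:,:,::-1];cv2.imwrite("pics/s11.png",b);a=read_camera("top")[:,:,::-1];cv2.imwrite("pics/t11.png",a)
for y in(-.035,.035):
  for x in np.arange(-.115,.03,.01):
    w=b2w(BOX,[(x,y,.051)]);u=proj("scene",w)[0].round().astype(int);v=proj("top",w)[0].round().astype(int)
    print(y,round(x,3),b[u[1],u[0]],a[v[1],v[0]])
# knob: pale blob on the centre line in scene picture
for x in np.arange(-.06,.04,.005):
    u=proj("scene",b2w(BOX,[(x,-.002,.083)]))[0].round().astype(int);v=proj("top",b2w(BOX,[(x,-.002,.083)]))[0].round().astype(int);print(round(x,3),u,b[u[1],u[0]],a[v[1],v[0]])
E
```

```text
t 30.18 pos [0.4202 0.186  0.1687] yawy -6.3 zax [ 0.005  0.002 -1.   ] box -0.1671 -0.0016 F [-0.1 -0.4 -0.9] w 0.86 q [ 0.36 -0.14  2.08  0.    1.19  0.47]
-0.035 -0.115 [ 89 142 192] [ 99 166 226]
-0.035 -0.105 [ 60  92 123] [112 189 242]
-0.035 -0.095 [ 63  98 135] [111 188 242]
-0.035 -0.085 [ 90 146 204] [ 78 135 190]
-0.035 -0.075 [ 46  75 125] [ 43  74 127]
-0.035 -0.065 [ 45  74 124] [ 42  74 127]
-0.035 -0.055 [ 50  79 133] [ 46  77 128]
-0.035 -0.045 [ 67 120 193] [ 43  75 125]
-0.035 -0.035 [ 67 119 192] [ 40  74 126]
-0.035 -0.025 [ 69 121 196] [ 41  72 124]
-0.035 -0.015 [ 69 123 198] [ 44  75 127]
-0.035 -0.005 [ 67 118 189] [ 41  73 124]
-0.035 0.005 [ 67 120 195] [ 37  70 123]
-0.035 0.015 [ 70 124 201] [ 41  73 124]
-0.035 0.025 [ 63 115 184] [ 38  71 122]
0.035 -0.115 [ 79 127 171] [61 68 62]
0.035 -0.105 [ 61  94 125] [108 128 143]
0.035 -0.095 [ 62  97 129] [73 89 99]
0.035 -0.085 [ 85 136 190] [72 86 98]
0.035 -0.075 [ 41  69 117] [34 48 63]
0.035 -0.065 [ 45  72 118] [34 43 53]
0.035 -0.055 [ 43  67 111] [31 40 52]
0.035 -0.045 [ 47  76 125] [ 42  65 110]
0.035
[... 457 characters left out ...]
04 [360 256] [ 46  75 125] [ 41  69 114]
-0.035 [359 258] [ 65 114 184] [ 54  83 118]
-0.03 [358 259] [ 68 121 194] [ 47  81 110]
-0.025 [356 260] [ 67 119 193] [ 98 167 224]
-0.02 [355 261] [ 66 117 189] [108 180 236]
-0.015 [354 262] [ 66 118 190] [104 178 234]
-0.01 [353 264] [ 71 125 201] [106 178 234]
-0.005 [352 265] [ 70 124 199] [ 39  72 117]
-0.0 [350 266] [ 68 121 194] [ 38  68 113]
0.005 [349 267] [ 67 118 190] [ 38  63 111]
0.01 [348 269] [ 59 105 172] [ 34  64 110]
0.015 [347 270] [ 62 109 176] [ 39  66 112]
0.02 [345 271] [ 69 122 198] [ 38  67 111]
0.025 [344 272] [ 70 125 202] [ 43  72 120]
0.03 [343 273] [ 70 123 196] [ 39  72 118]
0.035 [342 275] [ 68 118 190] [ 42  70 118]
```

The top picture shows the knob at box x of about -17 mm and the cover edge at about -82 mm, leaving roughly 33 mm to go. I'll straddle the knob with open fingers and draw it shut by its rear side.

>>> play_rows(motion=[[0,0,0.05,0,70],[0,0.02,0.05,0,70],[0,0.05,0.008,0,70],[0,0.05,0,0,70],[0,0.02,0,0,70]])

```text
time: 30.9
tool_pos: [0.5622, 0.1683, 0.0551]
tcp_rot: [-2.344, -2.091, 0.004]
wrist_force: [-0.1, -0.5, 0.1]
width: 0.821
```

>>> play_rows(motion=[[0,0,0,0,70]])

```text
time: 31.02
tool_pos: [0.5608, 0.1685, 0.0555]
tcp_rot: [-2.343, -2.091, 0.004]
wrist_force: [-0.6, -0.5, 0.2]
width: 0.818
```

```bash
python3 -c "
from h import *
st();plan(b2w(BOX,[(-.025,-.002,.02)])[0],-6.4,1)"
```

```text
t 31.02 pos [0.5608 0.1685 0.0555] yawy -6.5 zax [-0.003 -0.001 -1.   ] box -0.0255 -0.0034 F [-0.6 -0.5  0.2] w 0.818 q [ 0.25  0.23  1.93 -0.    0.99  0.36]
[0.0014, 0.0006, 0.0355, np.float64(-0.0003)]
```

>>> play_rows(motion=[[0.001,0,0.015,0,70],[0,0,0.012,0,70],[0,0,0.008,0,70],[0,0,0,0,70]])

```text
time: 31.52
tool_pos: [0.5586, 0.1703, 0.0218]
tcp_rot: [-2.341, -2.093, 0.003]
wrist_force: [-1.3, -0.5, -0.5]
width: 0.817
```

>>> play_rows(motion=[[0,-0.008,0,0,70],[0,-0.008,0,0,70],[0,-0.008,0,0,70],[0,-0.008,0,0,70],[0,-0.006,0,0,70]])

```text
time: 32.15
tool_pos: [0.5223, 0.1749, 0.0235]
tcp_rot: [2.342, 2.093, 0.002]
wrist_force: [2.5, 0.1, 1.4]
width: 0.82
```

>>> play_rows(motion=[[0,-0.003,0,0,70],[0,-0.002,0,0,70],[0,0,0,0,70]])

```text
time: 32.52
tool_pos: [0.5171, 0.1753, 0.023]
tcp_rot: [-2.342, -2.093, 0.0]
wrist_force: [1.6, -0.3, 0.5]
width: 0.818
```

>>> play_rows(motion=[[0,-0.002,0,0,70],[0,-0.002,0,0,70],[0,0,0,0,70]])

```text
time: 32.9
tool_pos: [0.5148, 0.1755, 0.023]
tcp_rot: [2.341, 2.092, 0.004]
wrist_force: [6.5, -0.7, -3.9]
width: 0.821
```

The pull rises to 6.5 N right at the predicted shut position. One more millimetre to be sure, then back off, rise and check.

>>> play_rows(motion=[[0,-0.001,0,0,70],[0,0,0,0,70]])

```text
time: 33.15
tool_pos: [0.5148, 0.1756, 0.023]
tcp_rot: [2.34, 2.092, 0.006]
wrist_force: [9.3, -1.1, -5.7]
width: 0.824
```

>>> play_rows(motion=[[0,0.012,0,0,70],[0,0.006,0,0,70],[0,0,-0.04,0,70],[0,0,-0.05,0,70],[0,-0.03,-0.05,0,70]])

```text
time: 33.78
tool_pos: [0.5011, 0.177, 0.1643]
tcp_rot: [-2.343, -2.092, 0.001]
wrist_force: [0.6, -0.2, 0.6]
width: 0.823
```

>>> play_rows(motion=[[0.06,-0.01,0,0,70],[0.06,0,0,0,70],[0.06,0,0,0,70],[0.06,0,0,0,70],[0,0,0,0,70]])

```text
time: 34.4
tool_pos: [0.5165, 0.4205, 0.1619]
tcp_rot: [-2.337, -2.098, 0.001]
wrist_force: [0.1, -0.5, -0.0]
width: 0.821
```

```bash
python3 - <<'E'
from h import *
st();a=read_camera("top")[:,:,::-1].copy();b=read_camera("scene")[:,:,::-1].copy()
for x in np.arange(-.08,-.02,.004):
    v=proj("top",b2w(BOX,[(x,-.002,.083)]))[0].round().astype(int);print(round(x,3),a[v[1],v[0]],end=" ")
A=cv2.resize(a[95:265,165:500],(0,0),fx=2.35,fy=2.35,interpolation=cv2.INTER_CUBIC)
cv2.imwrite("pics/c10.png",A);cv2.imwrite("pics/s12.png",b)
E
```

```text
t 34.4 pos [0.5165 0.4205 0.1619] yawy -6.2 zax [-0.001  0.    -1.   ] box -0.0976 0.2422 F [ 0.1 -0.5 -0. ] w 0.821 q [0.65 0.27 1.66 0.   1.21 0.75]
-0.08 [ 39  68 117] -0.076 [30 54 85] -0.072 [25 49 82] -0.068 [33 58 87] -0.064 [ 41  71 101] -0.06 [ 57  91 126] -0.056 [ 60 100 140] -0.052 [ 64 104 145] -0.048 [ 64 105 146] -0.044 [ 64 105 146] -0.04 [ 55  89 127] -0.036 [36 62 94] -0.032 [28 47 79] -0.028 [28 50 80] -0.024 [28 49 80]
```

View pics/c10.png

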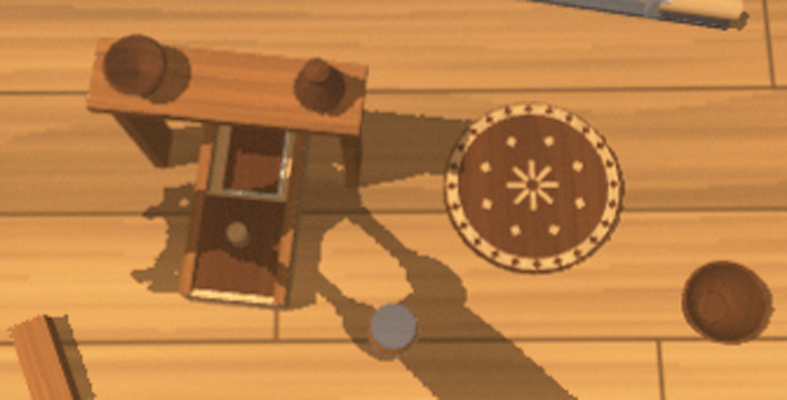

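The cover is shut: the knob is at (237,234), about box x = -50 mm, with the cover edge at the front wall. The panel is empty, and the jar, bowl and offcut are where they were. Handing in.

```bash
python3 -c "
from workcell import *
print(finish_job())"
```

```text
the job is handed in; nothing more can be done
None
```

The job is done and handed in at about 34 s of the 72 s allowed. The cover was opened, the cork block was set flat in the front compartment, and the cover was drawn shut over it.

**How it went**
- **Opening:** The knob was pushed back with the fingers for most of the travel. The wrist cannot pass under the plank, so the last 10–20 mm was done by pressing a fingertip lightly on the cover. It ended at the stop: the resistance rose to 6.8 N, and the picture showed the divider exposed.
- **Block:** It was gripped on the panel, lowered until it touched the compartment floor, and released there. The opening held at about 33 mm throughout, so it did not slip.
- **Closing:** The cover was dragged out by a fingertip pressing on its top, then pulled by the back of the knob until it resisted with 9 N at the stop.

**Last checks**
- The final top picture shows the knob at about x = -50 mm, which is shut, and an empty panel.
- The jar, bowl and offcut look unmoved by eye in that picture, and the robot is clear of everything.
- The block was not seen lying in the compartment before the cover closed; its placing rests on the floor contact and the clean release.

**What disagreed**
- The fingertips sit about 33 mm (shut) to 46 mm (open) behind the reported tool point, not at it. Because of this, the first push passed over the knob without moving it. I found the true height by touch and used it from then on.
- The two cameras disagreed by about 5 mm on positions. When the cover was open, the top picture put the knob at 62 mm instead of 67 mm, so "fully open" rests on the force at the stop.

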